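Ready the woodcraft bench for the next pupil

ROBOT

A 7-joint arm with a two-finger parallel gripper is mounted at the origin on the work surface. World frame = base frame: x ahead of the robot, y to its left, z up, the work surface at z = 0. Lengths are in m, angles in rad, forces in N, time in s.
With the tool pointing down it reaches from about 0.35 to 0.9 m from the base axis. Payload 19.9 kg.
Tool frame: the origin (TCP) lies midway between the tips of the shut fingers; the grasp point (between the pads) lies 19 mm behind it; z points along the fingers, y is the line along which they close (so a half turn about z gives the same grasp; the last joint's range is limited). The gripper opens to 85 mm and grips with 20 to 120 N. Pads are 22 mm wide; open, the fingers measure 114 mm over their backs; the gripper's body (76 mm by 85 mm) begins 54 mm behind the grasp point. The pads swing forward as they close: fully open they stand 13 mm farther back than shut.
Start: joints at [-1.222, 0.417, -0.01, 1.614, 0.005, 1.111, -0.053], TCP at [0.237, 0.578, 0.231] pointing down, gripper open.
Joint ranges: [-2.81, 2.81], [-0.39, 2.02], [-1.27, 1.25], [0.06, 2.57], [-1.19, 4.33], [0.19, 2], [-2.82, 2.82]. Speed limits (rad/s): [1.89, 1.89, 2.39, 2.39, 3.01, 3.01, 3.01].

INTERFACE

Orientations are given as a unit quaternion [x, y, z, w].
In Python, from rig import * gives the robot as it stands.
- The arm moves only by the tool carry_out, never from a script. Its argument "steps" is a list of rows, each an object with "delta_rot": the turn, a rotation vector about the tool's x, y, z in rad, a list of three; "travel": the shift along the tool's x, y, z in cm, a list of three; "claw": the opening, from 0 (shut) to 1 (fully open). A call has 1 to 20 rows; each row shifts and turns the commanded pose from where the row before left it, along the tool's axes as they then stand; what a row does not reach is not made up. A row lasts 1/8 s, in which the tool goes at most 62.5 mm and 10.7 degrees, less where a joint would pass 70% of its speed; a pose out of reach is approached as far as the arm can. A call is refused whole if a number of a shift passes 6.25 or a number of a turn 0.188, either way. A call with a gripper value outside its range is refused whole. The fingers move at their own pace and stop on an object; the grip force is fixed at half the most. Time passes only in rows, so rows that do not move let the fingers close. It gives the time, the measured TCP pose, the force, the opening and the grip force at its end, in the units of the state.
- get_obs(): the state, without advancing time (a new reading comes with each control period).
- get_image(name): name is "scene" or "top" or "wrist"; returns the picture (400x640x3 uint8, red, green, blue); there is no depth.
- camera_info(name): a dict with "camera_matrix" (3x3 intrinsics, pixels), "R" (3x3) and "t" (3): a world point X has camera coordinates R X + t; the wrist camera has in their place "hand_eye" (4x4, takes a point from camera to tool coordinates, whose origin is the TCP and whose axes are the flange's). Camera axes: x right, y down, z forward; pixel columns grow to the right and rows downward; lengths in m; the calibration is good to about 2 mm. A picture is of the moment at which its call begins: read the wrist's pose just before it. camera_info takes no time and is no camera call.
- close_job(): hands the job in; it is judged then, once.
The state is a dict: "t": time; "joint_positions": joint angles; "joint_vel": joint speeds; "joint_efforts": joint torques, N m; "position": TCP position; "tcp_rot": TCP orientation; "force": force on the tool from outside, world axes, zero at the start; "moment": the same for the moment, N m; "grip_width": opening from 0.0 (shut) to 1.0 (fully open); "finger_force": force on a finger pad.
Only numpy, scipy, OpenCV 4.12 (cv2) and the standard library are available. Lean on these libraries where they do the work, as an engineer would, in place of code of your own. Each camera call takes 0.05 s, during which the arm holds its last target. There are 200 camera calls.

TASK

Get the bench ready for the next pupil: open the wooden offcut chest until its lid rests back on its stop, put every branch offcut standing on the bench between chest and viewer into the chest (the slices in the trays stay where they are), and raise the screen lid of the grey viewer to 110 degrees from shut, so that it can be read. Leave the chest standing open, and do not shove or knock over the other things on the bench.

Things in the scene. Friction and masses are not known exactly. Their poses are not given: they have to be found in the camera images.
- chest: wooden box, outside 170 (x) x 200 (y) x 70 mm high, walls and floor 6 mm thick, shut at the start by its wooden lid. Fixed to the bench. Origin: centre of its underside; x points from its front (bar side, facing the robot) to its hinge side, z up. Stands left or right of the middle, turned up to 0.15 rad.
- viewer: the lesson viewer: a low grey plastic case, 170 (x) x 200 (y) x 44 mm high, with keys on top and a screen inside its grey lid. Fixed to the bench. Origin: centre of its underside; x points from its front (bar side, facing the robot) to its hinge side, z up. Stands left or right of the middle, turned up to 0.15 rad.
- chest_lid (a joint): angle of the chest's lid, rad: 0 shut, grows as it opens, 1.95 on its stop, leaning back past vertical. Lid 170 x 200 x 10 mm, about 0.4 kg, free hinge along the chest's y axis on the far rim: let go short of upright it falls shut, past upright it falls back on its stop and rests there.
- viewer_lid (a joint): angle of the viewer's lid, rad: 0 shut (flat), grows as it is raised; 110 degrees is 1.92; it can go to 2.4. Lid 170 x 200 x 14 mm, about 0.3 kg, stiff friction hinge (about 0.8 N m, some 4 to 8 N at the bar): it stays where it is left. It starts shut or up to 0.25 rad open.
- chest_bar (a point): middle of the bar on the chest's lid, on its axis; 215 mm from the hinge line, 75 mm above the bench with the lid shut. Axes turn with the lid: y along the bar. Level round bar handle, 12 mm thick, 110 mm long, on two arms, its axis 45 mm out from the lid's front edge, in the lid's mid-plane; the gap between bar and lid is open.
- chest_hinge (a point): middle of the chest lid's hinge line, fixed, 75 mm above the bench and 85 mm behind the chest's centre; axes as the chest's. At lid angle a the bar is at -215 cos(a) mm along x and +215 sin(a) mm along z from here.
- viewer_bar (a point): middle of the bar on the viewer's lid, on its axis; 215 mm from the hinge line, 55 mm above the bench with the lid shut. Axes turn with the lid: y along the bar. Level round bar handle, 12 mm thick, 110 mm long, on two arms, its axis 45 mm out from the lid's front edge, in the lid's mid-plane; the gap between bar and lid is open.
- viewer_hinge (a point): middle of the viewer lid's hinge line, fixed, 55 mm above the bench and 85 mm behind the viewer's centre; axes as the viewer's. At lid angle a the bar is at -215 cos(a) mm along x and +215 sin(a) mm along z from here.
- offcut0: branch offcut, a round slice of a branch with dark bark and pale sawn faces, 40 mm across, 34 mm high, about 30 g, standing on a sawn face on the bench between chest and viewer. Origin: centre of its lower face, z up along its axis. 4 to 6 of the six are there.
- offcut1: branch offcut, a round slice of a branch with dark bark and pale sawn faces, 42 mm across, 32 mm high, about 34 g, standing on a sawn face on the bench between chest and viewer. Origin: centre of its lower face, z up along its axis. 4 to 6 of the six are there.
- offcut2: branch offcut, a round slice of a branch with dark bark and pale sawn faces, 44 mm across, 30 mm high, about 38 g, standing on a sawn face on the bench between chest and viewer. Origin: centre of its lower face, z up along its axis. 4 to 6 of the six are there.
- offcut3: branch offcut, a round slice of a branch with dark bark and pale sawn faces, 44 mm across, 34 mm high, about 42 g, standing on a sawn face on the bench between chest and viewer. Origin: centre of its lower face, z up along its axis. 4 to 6 of the six are there.
- offcut4: branch offcut, a round slice of a branch with dark bark and pale sawn faces, 46 mm across, 32 mm high, about 46 g, standing on a sawn face on the bench between chest and viewer. Origin: centre of its lower face, z up along its axis. 4 to 6 of the six are there.
- offcut5: branch offcut, a round slice of a branch with dark bark and pale sawn faces, 48 mm across, 30 mm high, about 50 g, standing on a sawn face on the bench between chest and viewer. Origin: centre of its lower face, z up along its axis. 4 to 6 of the six are there.
- twine: bystander: spool of grey twine, 56 mm across, 48 mm high, among the offcuts. Origin: centre of its underside.
- inkpad: bystander: white ink pad with a blue top, 55 x 70 x 22 mm, among the offcuts. Origin: centre of its underside.
- dish: bystander: white ceramic dish, 60 mm across, 28 mm high, among the offcuts. Origin: centre of its underside.
Mind the look-alikes: they are no part of the job. Leave any red look-alike of the offcut4 alone.

How it is judged:
By the outcome, as a careful person would: the job done as asked, in the order asked, and still so for the second after the job is handed in, with the robot touching nothing.
Of offcut0, offcut1, offcut2, offcut3, offcut4, offcut5 only 4 to 6 are there at a start; the rules pass over those that are not, and their reading is None.
At some moment in a run one of offcut0, offcut1, offcut2, offcut3, offcut4, offcut5 may be knocked a few centimetres aside while the robot is not near it.
Once in a run the grip may slacken for a moment while it holds something.
It also fails if it takes over 210 s, if anything falls off the work surface, if the arm or the gripper's body presses on something with over 40 N, if the wrist force passes 120 N, or if a joint passes its speed limit or range.

## Working session

There is one attempt and no reset: what is moved stays moved. The work goes in short steps, Python scripts to look and compute and a tool call to move; the robot and the scene stay as the last step left them, time stands still between calls to the robot, and variables do not carry over. Pictures are saved under pics/ and viewed, at most 14 in all, crops included, and the job is handed in when it is done.

Besides the shell and the picture viewer there is one more tool, called after "Request:" in YAML: its name, and indented under it one key for each argument. carry_out: Moves the arm, as the interface text tells. Its arguments: {"type":"object","properties":{"steps":{"type":"array","items":{"type":"object","properties":{"delta_rot":{"type":"array","items":{"type":"number"}},"travel":{"type":"array","items":{"type":"number"}},"claw":{"type":"number"}}}}},"required":["steps"]}

```bash
mkdir -p pics; ls; python3 - <<'E'
from rig import *
import cv2,numpy as np
o=get_obs();print({k:np.round(v,3) for k,v in o.items()})
for n in("scene","top"):
    cv2.imwrite(f"pics/{n}0.png",get_image(n)[:,:,::-1]);print(n,camera_info(n))
print(camera_info("wrist"))
E
```

```text
pics
{'t': np.float64(0.0), 'joint_positions': array([-1.222,  0.418, -0.01 ,  1.614,  0.005,  1.111, -0.053]), 'joint_vel': array([-0.001, -0.   , -0.   , -0.   , -0.001, -0.001,  0.001]), 'joint_efforts': array([-1.0000e-03, -8.6444e+01,  6.7800e-01, -4.3491e+01,  1.9000e-02,
        7.0000e-03, -0.0000e+00]), 'position': array([0.237, 0.578, 0.231]), 'tcp_rot': array([ 0.194,  0.981, -0.001, -0.   ]), 'force': array([-0.13 , -0.199,  0.804]), 'moment': array([-0.044, -0.016,  0.012]), 'finger_force': np.float64(0.0), 'grip_width': np.float64(0.997)}
scene {'camera_matrix': array([[382.56513794,   0.        , 317.25746536],
       [  0.        , 382.56513794, 198.53504693],
       [  0.        ,   0.        ,   1.        ]]), 'R': array([[-0.82359567,  0.56717335,  0.00213631],
       [ 0.42074666,  0.6134858 , -0.66828693],
       [-0.38034514, -0.54949938, -0.74390054]]), 't': array([ 0.4501594 , -0.1659663 ,  1.13355127])}
top {'camera_matrix': array([[418.47841375,   0.        , 311.10804402],
       [  0.        , 418.47841375, 201.28105333],
       [  0.        ,   0.        ,   1.        ]]), 'R': array([[ 0.00565873, -0.99998195, -0.0020174 ],
       [-0.994059  , -0.0054059 , -0.10870827],
       [ 0.1086954 ,  0.00262057, -0.99407165]]), 't': array([0.00782119, 0.53689398, 0.98388244])}
{'camera_matrix': array([[318.09585175,   0.        , 322.04862241],
       [  0.        , 318.09585175, 199.96569953],
       [  0.        ,   0.        ,   1.        ]]), 'hand_eye': array([[ 5.73402862e-04, -9.52127532e-01, -3.05700563e-01,
         7.86571100e-02],
       [ 9.99999790e-01,  4.53578084e-04,  4.62997382e-04,
        -1.38875629e-04],
       [-3.02173479e-04, -3.05700765e-01,  9.52127592e-01,
        -1.43202805e-01],
       [ 0.00000000e+00,  0.00000000e+00,  0.00000000e+00,
         1.00000000e+00]])}
```

View pics/scene0.png

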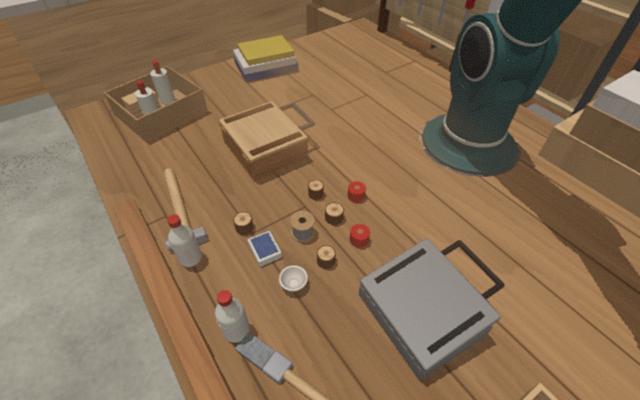

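View pics/top0.png

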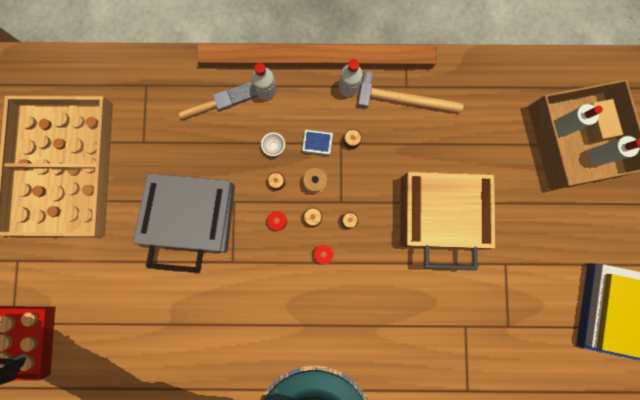

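The top view shows the viewer at left (about 185,215) and the chest at right (about 450,210). There are four offcuts at (352,138), (276,181), (313,217) and (349,220), and red look-alikes at (277,220) and (323,254). The twine is at (315,181). In the scene view the offcuts are at (316,188), (334,212), (243,222) and (326,256).

```bash
cat > h.py <<'E'
from rig import *
import cv2,numpy as np
from scipy.spatial.transform import Rotation as Ro
from scipy.optimize import least_squares
CI={n:camera_info(n) for n in("scene","top","wrist")}
def cam(n,o=None):
    c=CI[n];K=c["camera_matrix"]
    if n!="wrist":return K,c["R"],c["t"]
    T=np.eye(4);T[:3,:3]=Ro.from_quat(o["tcp_rot"]).as_matrix();T[:3,3]=o["position"]
    M=np.linalg.inv(T@c["hand_eye"]);return K,M[:3,:3],M[:3,3]
def proj(c,X):
    K,R,t=c;p=(K@(R@np.atleast_2d(X).T+t[:,None])).T;return p[:,:2]/p[:,2:]
def tri(cs,uvs):
    f=lambda X:np.concatenate([proj(c,X)[0]-u for c,u in zip(cs,uvs)])
    r=least_squares(f,[.5,0,.05]);return r.x,np.abs(r.fun).max()
def onplane(c,uv,z):
    K,R,t=c;C=-R.T@t;d=R.T@np.linalg.solve(K,[*uv,1]);return C+d*(z-C[2])/d[2]
E
python3 - <<'E'
from h import *
t=cv2.imread("pics/top0.png");s=cv2.imread("pics/scene0.png")
a=cv2.resize(t[120:280,130:500],None,fx=2.16,fy=2.16,interpolation=cv2.INTER_CUBIC)
b=cv2.resize(s[90:380,200:510],None,fx=2,fy=2,interpolation=cv2.INTER_CUBIC)
cv2.imwrite("pics/ta.png",a);cv2.imwrite("pics/sb.png",b)
T=[(352,138),(276,181),(313,217),(349,220)];S=[(243,220),(326,252),(334,209),(316,185)]
for u,v in zip(T,S):print(tri([cam("top"),cam("scene")],[u,v]))
E
```

```text
(array([ 0.69461353, -0.08953082,  0.03125983]), np.float64(0.49039308549575367))
(array([0.58687725, 0.09481819, 0.03359116]), np.float64(0.7430104440857122))
(array([0.49960427, 0.00500348, 0.0329698 ]), np.float64(0.6250222243339749))
(array([ 0.49261927, -0.0810093 ,  0.03797613]), np.float64(0.6910858348276747))
```

View pics/ta.png

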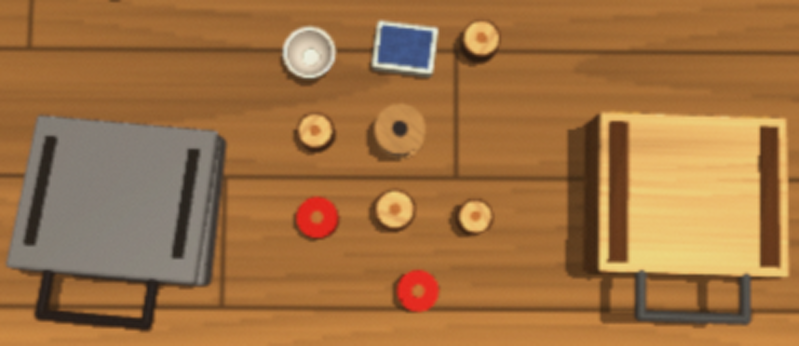

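View pics/sb.png

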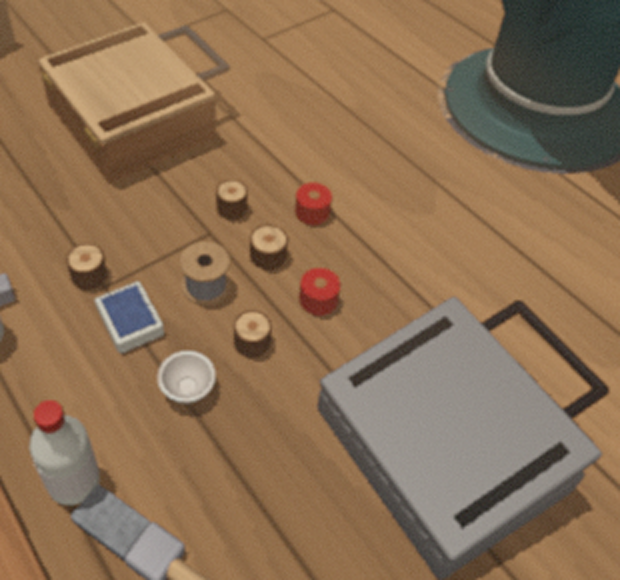

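Offcuts triangulate at 31–38 mm tall, as they should. Next I fit the chest and viewer poses to their lid corners and bar ends in both views.

```bash
python3 - <<'E'
from h import *
ct,cs=cam("top"),cam("scene")
ft=lambda p:(np.array(p)+.5)/2.16-.5+[130,120]
fs=lambda p:(np.array(p)+.5)/2-.5+[200,90]
off_t=[(481,38),(314,130),(395,209),(475,215)];off_s=[(87,259),(252,327),(268,239),(231,191)]
for a,b in zip(off_t,off_s):print("off",np.round(tri([ct,cs],[ft(a),fs(b)])[0],4))
for n,a,b in(("twine",(400,129),(205,260)),("dish",(308,52),(187,372)),("pad",(405,47),(129,310)),("red1",(317,217),(320,283)),("red2",(418,290),(314,196))):print(n,np.round(tri([ct,cs],[ft(a),fs(b)])[0],4))
# points order: hinge +y, hinge -y, front -y, front +y, bar +y, bar -y (bar corners)
def model(p,zh,th):
    x,y,yaw,a=p[:4]
    L=np.array([[0,.1,th/2],[0,-.1,th/2],[-.17,-.1,th/2],[-.17,.1,th/2],[-.215,.05,0],[-.215,-.05,0]])
    L[4:,1]=np.array([1,-1])*p[4]
    ca,sa=np.cos(a),np.sin(a)
    P=np.c_[L[:,0]*ca+L[:,2]*sa, L[:,1], -L[:,0]*sa+L[:,2]*ca]
    P[:,0]+=.085
    R=Ro.from_euler('z',yaw).as_matrix();P=P@R.T+[x,y,zh];return P
def fit(name,tp,sp,zh,th,x0):
    tp=ft(tp);sp=fs(sp)
    f=lambda p:np.r_[(proj(ct,model(p,zh+p[5],th))-tp).ravel(),(proj(cs,model(p,zh+p[5],th))-sp).ravel()]
    r=least_squares(f,[*x0,0,.05,0],loss='soft_l1');p=r.x
    print(name,np.round(p,4),"res",np.round(f(p).reshape(-1,2),1).tolist())
    M=model(p,zh+p[5],th);print(" bar mid",M[4:].mean(0).round(4),"corn",M.round(3).tolist())
    print(" tri bar",[tri([ct,cs],[tp[i],sp[i]])[0].round(3).tolist() for i in range(6)])
fit("chest",[(599,112),(787,119),(787,276),(600,272),(640,318),(748,318)],[(97,137),(42,66),(147,27),(213,95),(223,67),(187,31)],.075,.01,(.5,-.3,0))
fit("viewer",[(38,116),(220,134),(195,284),(10,266),(40,317),(150,325)],[(450,557),(322,383),(455,299),(598,455),(602,387),(520,305)],.055,.014,(.5,.3,0))
E
```

```text
off [ 0.6946 -0.0896  0.0343]
off [0.5894 0.0971 0.0337]
off [0.5009 0.0059 0.0337]
off [ 0.4943 -0.0825  0.0368]
twine [0.5878 0.0012 0.0503]
dish [0.678  0.1053 0.036 ]
pad [ 0.6867 -0.0041  0.0253]
red1 [0.4913 0.0925 0.0342]
red2 [ 0.4112 -0.0195  0.033 ]
chest [ 0.5147 -0.3123 -0.0306  0.0276  0.0557 -0.0081] res [[0.8, 0.2], [-0.4, -0.1], [1.3, 0.5], [0.0, -0.8], [0.4, -1.5], [-0.6, 0.3], [2.6, 3.9], [-1.3, -1.2], [-0.8, -1.7], [1.6, 0.3], [2.0, 1.3], [-0.2, -0.1]]
 bar mid [ 0.3848 -0.3083  0.0728] corn [[0.603, -0.215, 0.072], [0.597, -0.415, 0.072], [0.427, -0.41, 0.077], [0.433, -0.21, 0.077], [0.387, -0.253, 0.073], [0.383, -0.364, 0.073]]
 tri bar [[0.604, -0.212, 0.086], [0.596, -0.417, 0.067], [0.427, -0.408, 0.072], [0.433, -0.211, 0.076], [0.386, -0.253, 0.076], [0.383, -0.365, 0.072]]
viewer [ 0.5036  0.3049 -0.0851  0.2071  0.0552 -0.0082] res [[1.7, 0.2], [0.9, -0.6], [1.3, 0.3], [-1.1, 0.6], [1.6, -0.9], [-0.3, -0.0], [0.5, 3.6], [-1.5, -0.5], [0.2, -2.3], [3.5, -0.6], [0.6, 1.7], [-0.3, 0.6]]
 bar mid [0.3787 0.3155 0.091 ] corn [[0.598, 0.397, 0.054], [0.581, 0.198, 0.054], [0.415, 0.212, 0.089], [0.433, 0.411, 0.089], [0.383, 0.371, 0.091], [0.374, 0.261, 0.091]]
 tri bar [[0.598, 0.395, 0.065], [0.58, 0.2, 0.053], [0.417, 0.215, 0.085], [0.435, 0.409, 0.085], [0.383, 0.37, 0.096], [0.374, 0.26, 0.092]]
```

The chest bar is at (0.385, -0.308, 0.074), and the viewer lid is about 0.19 rad open. First move: lift, turn the tool to line up with the chest, and travel over.

Request:
carry_out:
  steps:
    - {"delta_rot":[0,0,0.173],"travel":[0,0,-1],"claw":0.4}
    - {"delta_rot":[0,0,0.173],"travel":[0,0,-1],"claw":0.4}
    - {"delta_rot":[0,0,0.173],"travel":[0,0,-1],"claw":0.4}
    - {"delta_rot":[0,0,0.173],"travel":[0,0,-1],"claw":0.4}
    - {"delta_rot":[0,0,0.173],"travel":[0,0,-1],"claw":0.4}
    - {"delta_rot":[0,0,0.173],"travel":[0,0,-1],"claw":0.4}
    - {"delta_rot":[0,0,0.173],"travel":[0,0,-1],"claw":0.4}
    - {"travel":[-4.8,1.9,0],"claw":0.4}
    - {"travel":[-4.8,1.9,0],"claw":0.4}
    - {"travel":[-4.8,1.9,0],"claw":0.4}
    - {"travel":[-4.8,1.9,0],"claw":0.4}
    - {"travel":[-4.8,1.9,0],"claw":0.4}
    - {"travel":[-4.8,1.9,0],"claw":0.4}
    - {"travel":[-4.8,1.9,0],"claw":0.4}
    - {"travel":[-4.8,1.9,0],"claw":0.4}
    - {"travel":[-4.8,1.9,0],"claw":0.4}
    - {"travel":[-4.8,1.9,0],"claw":0.4}
    - {"travel":[-4.8,1.9,0],"claw":0.4}
    - {"travel":[-4.8,1.9,0],"claw":0.4}
    - {"claw":0.4}

```text
$.steps[7]: bad value
```

Request:
carry_out:
  steps:
    - {"delta_rot":[0,0,0.173],"travel":[0,0,-1],"claw":0.4}
    - {"delta_rot":[0,0,0.173],"travel":[0,0,-1],"claw":0.4}
    - {"delta_rot":[0,0,0.173],"travel":[0,0,-1],"claw":0.4}
    - {"delta_rot":[0,0,0.173],"travel":[0,0,-1],"claw":0.4}
    - {"delta_rot":[0,0,0.173],"travel":[0,0,-1],"claw":0.4}
    - {"delta_rot":[0,0,0.173],"travel":[0,0,-1],"claw":0.4}
    - {"delta_rot":[0,0,0.173],"travel":[0,0,-1],"claw":0.4}
    - {"delta_rot":[0,0,0],"travel":[-4.8,1.9,0],"claw":0.4}
    - {"delta_rot":[0,0,0],"travel":[-4.8,1.9,0],"claw":0.4}
    - {"delta_rot":[0,0,0],"travel":[-4.8,1.9,0],"claw":0.4}
    - {"delta_rot":[0,0,0],"travel":[-4.8,1.9,0],"claw":0.4}
    - {"delta_rot":[0,0,0],"travel":[-4.8,1.9,0],"claw":0.4}
    - {"delta_rot":[0,0,0],"travel":[-4.8,1.9,0],"claw":0.4}
    - {"delta_rot":[0,0,0],"travel":[-4.8,1.9,0],"claw":0.4}
    - {"delta_rot":[0,0,0],"travel":[-4.8,1.9,0],"claw":0.4}
    - {"delta_rot":[0,0,0],"travel":[-4.8,1.9,0],"claw":0.4}
    - {"delta_rot":[0,0,0],"travel":[-4.8,1.9,0],"claw":0.4}
    - {"delta_rot":[0,0,0],"travel":[-4.8,1.9,0],"claw":0.4}
    - {"delta_rot":[0,0,0],"travel":[-4.8,1.9,0],"claw":0.4}

```text
t: 2.48
position: [0.4483, -0.0061, 0.3014]
tcp_rot: [0.718, 0.696, 0.0, -0.0]
force: [0.9, 1.1, 0.3]
grip_width: 0.4
finger_force: 0.0
```

Request:
carry_out:
  steps:
    - {"delta_rot":[0,0,0],"travel":[-4.34,-0.77,1],"claw":0.4}
    - {"delta_rot":[0,0,0],"travel":[-4.34,-0.77,1],"claw":0.4}
    - {"delta_rot":[0,0,0],"travel":[-4.34,-0.77,1],"claw":0.4}
    - {"delta_rot":[0,0,0],"travel":[-4.34,-0.77,1],"claw":0.4}
    - {"delta_rot":[0,0,0],"travel":[-4.34,-0.77,1],"claw":0.4}
    - {"delta_rot":[0,0,0],"travel":[-4.34,-0.77,1],"claw":0.4}
    - {"delta_rot":[0,0,0],"travel":[-4.34,-0.77,1],"claw":0.4}
    - {"delta_rot":[0,0,0],"travel":[0,0,0],"claw":0.4}

```text
t: 3.48
position: [0.3832, -0.3094, 0.2306]
tcp_rot: [0.719, 0.695, -0.001, -0.0]
force: [-0.7, 0.4, 1.1]
grip_width: 0.399
finger_force: 0.0
```

```bash
python3 - <<'E'
from h import *
o=get_obs();im=get_image("wrist");c=cam("wrist",o);print(o["position"].round(4),o["tcp_rot"].round(3),o["force"].round(1))
m=im[:,:,::-1].copy()
for P in([.3848,-.3083,.074],[.387,-.253,.074],[.383,-.364,.074]):
    u=proj(c,P)[0];print(u.round(1));cv2.drawMarker(m,tuple(int(v) for v in u),(255,0,255),0,8)
cv2.imwrite("pics/w1.png",m)
E
```

```text
[ 0.3832 -0.3094  0.2306] [ 0.719  0.695 -0.001 -0.   ] [-0.7  0.4  1.1]
[324.3 181.1]
[324.8 122.7]
[324.3 233.9]
```

View pics/w1.png

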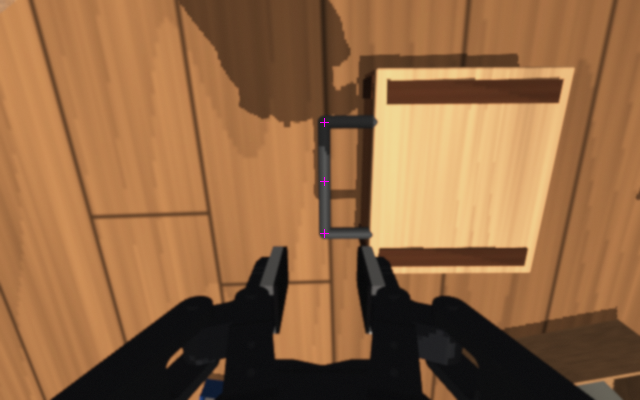

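The bar sits on the predicted markers (column 324, rows 122–234), so I go down and grip.

Request:
carry_out:
  steps:
    - {"delta_rot":[0,0,0],"travel":[0,0.1,3],"claw":0.4}
    - {"delta_rot":[0,0,0],"travel":[0,0.1,3],"claw":0.4}
    - {"delta_rot":[0,0,0],"travel":[0,0,3],"claw":0.4}
    - {"delta_rot":[0,0,0],"travel":[0,0,3],"claw":0.4}
    - {"delta_rot":[0,0,0],"travel":[0,0,3],"claw":0.4}
    - {"delta_rot":[0,0,0],"travel":[0,0,2.4],"claw":0.4}
    - {"delta_rot":[0,0,0],"travel":[0,0,0],"claw":0}
    - {"delta_rot":[0,0,0],"travel":[0,0,0],"claw":0}
    - {"delta_rot":[0,0,0],"travel":[0,0,0],"claw":0}
    - {"delta_rot":[0,0,0],"travel":[0,0,0],"claw":0}

```text
t: 4.78
position: [0.3849, -0.3053, 0.0577]
tcp_rot: [0.718, 0.696, -0.0, -0.002]
force: [-16.4, 2.8, -1.9]
grip_width: 0.118
finger_force: 58.4
```

```bash
python3 - <<'E'
import numpy as np
a=np.linspace(0,1.92,19);r=21.5
y=-r*np.cos(a);z=r*np.sin(a)
for i in range(18):print(i,round(y[i+1]-y[i],2),round(-(z[i+1]-z[i]),2))
E
```

```text
0 0.12 -2.29
1 0.37 -2.26
2 0.6 -2.21
3 0.84 -2.13
4 1.06 -2.03
5 1.27 -1.91
6 1.46 -1.76
7 1.64 -1.6
8 1.81 -1.41
9 1.95 -1.21
10 2.06 -1.0
11 2.16 -0.77
12 2.23 -0.54
13 2.27 -0.3
14 2.29 -0.06
15 2.28 0.19
16 2.25 0.43
17 2.19 0.67
```

Request:
carry_out:
  steps:
    - {"delta_rot":[0,0,0],"travel":[0,0.1,-2.3],"claw":0}
    - {"delta_rot":[0,0,0],"travel":[0,0.4,-2.25],"claw":0}
    - {"delta_rot":[0,0,0],"travel":[0,0.6,-2.2],"claw":0}
    - {"delta_rot":[0,0,0],"travel":[0,0.85,-2.15],"claw":0}
    - {"delta_rot":[0,0,0],"travel":[0,1.05,-2.0],"claw":0}
    - {"delta_rot":[0,0,0],"travel":[0,1.25,-1.9],"claw":0}
    - {"delta_rot":[0,0,0],"travel":[0,1.45,-1.75],"claw":0}
    - {"delta_rot":[0,0,0],"travel":[0,1.65,-1.6],"claw":0}
    - {"delta_rot":[0,0,0],"travel":[0,1.8,-1.4],"claw":0}
    - {"delta_rot":[0,0,0],"travel":[0,1.95,-1.2],"claw":0}
    - {"delta_rot":[0,0,0],"travel":[0,2.05,-1.0],"claw":0}
    - {"delta_rot":[0,0,0],"travel":[0,2.15,-0.8],"claw":0}
    - {"delta_rot":[0,0,0],"travel":[0,2.25,-0.55],"claw":0}
    - {"delta_rot":[0,0,0],"travel":[0,2.25,-0.3],"claw":0}
    - {"delta_rot":[0,0,0],"travel":[0,2.3,-0.05],"claw":0}
    - {"delta_rot":[0,0,0],"travel":[0,2.3,0.2],"claw":0}
    - {"delta_rot":[0,0,0],"travel":[0,2.25,0.45],"claw":0}
    - {"delta_rot":[0,0,0],"travel":[0,1.2,0.35],"claw":0}
    - {"delta_rot":[0,0,0],"travel":[0,0,0],"claw":0}

```text
t: 7.15
position: [0.6664, -0.3141, 0.2628]
tcp_rot: [0.717, 0.697, 0.0, 0.001]
force: [2.3, 4.3, 6.2]
grip_width: 0.115
finger_force: 64.3
```

Request:
carry_out:
  steps:
    - {"delta_rot":[0,0,0],"travel":[0,0,0],"claw":0.5}
    - {"delta_rot":[0,0,0],"travel":[0,0,0],"claw":0.5}
    - {"delta_rot":[0,0,0],"travel":[0,0,0],"claw":0.5}
    - {"delta_rot":[0,0,0],"travel":[0,0,-2],"claw":0.5}
    - {"delta_rot":[0,0,0],"travel":[0,0,-2],"claw":0.5}
    - {"delta_rot":[0,0,0],"travel":[0,0,-2],"claw":0.5}
    - {"delta_rot":[0,0,0],"travel":[0,-4,-2],"claw":0.7}
    - {"delta_rot":[0,0,0],"travel":[0,-4,0],"claw":0.7}
    - {"delta_rot":[0,0,0],"travel":[0,-4,0],"claw":0.7}
    - {"delta_rot":[0,0,0],"travel":[0,-4,0],"claw":0.7}

```text
t: 8.4
position: [0.5043, -0.3104, 0.343]
tcp_rot: [0.718, 0.696, 0.0, 0.0]
force: [-0.5, -0.9, 1.1]
grip_width: 0.697
finger_force: 0.0
```

```bash
cat >> h.py <<'E'
def pale(n,im):
    c=cam(n);out=[]
    m=((im[:,:,0]>185)&(im[:,:,2]>85)&(im[:,:,0]>im[:,:,2]+30)&(im[:,:,1]>130)).astype(np.uint8)
    k,l,st,ce=cv2.connectedComponentsWithStats(m)
    for i in range(1,k):
        if 40<st[i,4]<600:
            P=onplane(c,ce[i],.033)
            if .35<P[0]<.78 and -.2<P[1]<.19: out.append((P.round(4)[:2].tolist(),int(st[i,4]),ce[i].round(1).tolist()))
    return out
E
python3 - <<'E'
from h import *
o=get_obs();print(o["position"].round(3))
t=get_image("top");s=get_image("scene")
for r in pale("top",t):print(r)
for r in pale("scene",s):print("s",r)
cv2.imwrite("pics/two.png",np.vstack([t[90:290,120:520],s[40:290,180:580]])[:,:,::-1])
E
```

```text
[ 0.504 -0.31   0.343]
([0.6967, -0.0171], 77, [322.8, 136.4])
([0.6954, -0.0896], 173, [352.4, 137.1])
([0.6793, 0.1053], 336, [272.8, 143.1])
([0.5904, 0.0016], 321, [315.0, 179.2])
([0.5883, 0.0976], 150, [275.4, 179.9])
([0.4998, 0.0074], 195, [312.4, 216.4])
([0.4927, -0.081], 134, [349.2, 219.6])
s ([0.4917, -0.0867], 74, [315.7, 185.0])
s ([0.501, 0.0043], 129, [334.0, 209.2])
s ([0.6955, -0.0941], 124, [242.2, 218.5])
s ([0.5891, 0.0943], 144, [325.8, 252.6])
```

View pics/two.png

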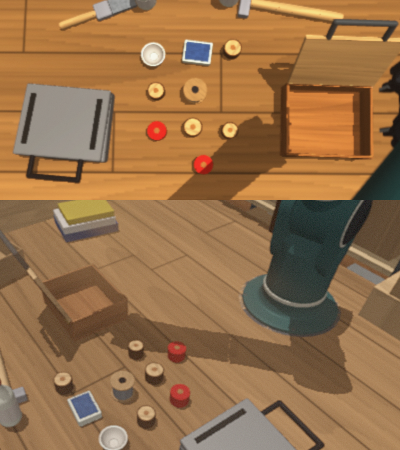

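The lid lies back on its stop, the chest interior is clear, and the offcuts are unmoved. Next: fetch offcut D at (0.493, -0.083).

Request:
carry_out:
  steps:
    - {"delta_rot":[0,0,0],"travel":[3.77,-0.31,4.0],"claw":0.75}
    - {"delta_rot":[0,0,0],"travel":[3.77,-0.31,4.0],"claw":0.75}
    - {"delta_rot":[0,0,0],"travel":[3.77,-0.31,4.0],"claw":0.75}
    - {"delta_rot":[0,0,0],"travel":[3.77,-0.31,4.0],"claw":0.75}
    - {"delta_rot":[0,0,0],"travel":[3.77,-0.31,4.0],"claw":0.75}
    - {"delta_rot":[0,0,0],"travel":[3.77,-0.31,4.0],"claw":0.75}
    - {"delta_rot":[0,0,0],"travel":[0,0,0],"claw":0.75}

```text
t: 9.38
position: [0.4933, -0.0808, 0.1003]
tcp_rot: [0.716, 0.698, -0.001, -0.001]
force: [-0.3, -0.7, 1.0]
grip_width: 0.746
finger_force: 0.0
```

```bash
cat >> h.py <<'E'
def todo(P,yaw=None):
    """tool-frame travel in cm from the measured TCP to P (tool down)"""
    o=get_obs();R=Ro.from_quat(o["tcp_rot"]).as_matrix()
    print("pos",o["position"].round(4),"travel cm",((R.T@(np.array(P)-o["position"]))*100).round(2),"F",o["force"].round(1),"tool y yaw",round(float(np.arctan2(R[1,1],R[0,1])),3))
E
python3 - <<'E'
from h import *
todo([.4925,-.083,.002])
o=get_obs();c=cam("wrist",o);m=get_image("wrist")[:,:,::-1].copy()
for P in([.4925,-.083,.034],[.501,.006,.033]):
    u=proj(c,P)[0];cv2.drawMarker(m,tuple(int(v) for v in u),(255,0,255),0,8)
cv2.imwrite("pics/w2.png",m)
E
```

```text
pos [ 0.4933 -0.0808  0.1003] travel cm [-0.23 -0.04  9.83] F [-0.3 -0.7  1. ] tool y yaw -0.026
```

View pics/w2.png

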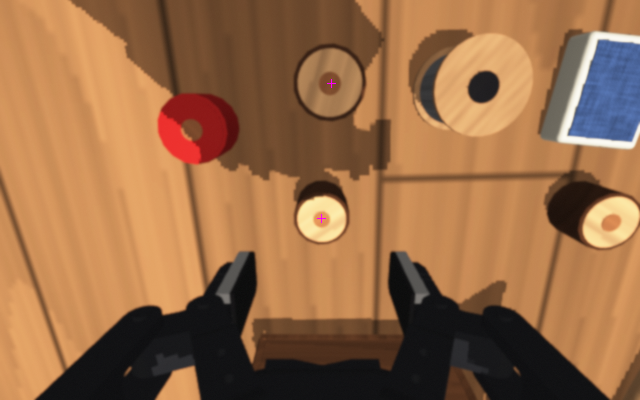

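Offcuts D (321,218) and C (330,83) sit exactly on the markers, so I grasp D and carry it over the chest.

Request:
carry_out:
  steps:
    - {"delta_rot":[0,0,0],"travel":[-0.1,0,3.3],"claw":0.75}
    - {"delta_rot":[0,0,0],"travel":[-0.1,0,3.3],"claw":0.75}
    - {"delta_rot":[0,0,0],"travel":[0,0,3.2],"claw":0.75}
    - {"delta_rot":[0,0,0],"travel":[0,0,0],"claw":0.2}
    - {"delta_rot":[0,0,0],"travel":[0,0,0],"claw":0.2}
    - {"delta_rot":[0,0,0],"travel":[0,0,0],"claw":0.2}
    - {"delta_rot":[0,0,0],"travel":[0,0,0],"claw":0.2}
    - {"delta_rot":[0,0,0],"travel":[0,0,-4.5],"claw":0.2}
    - {"delta_rot":[0,0,0],"travel":[0,0,-4.5],"claw":0.2}
    - {"delta_rot":[0,0,0],"travel":[0,0,-4.5],"claw":0.2}
    - {"delta_rot":[0,0,0],"travel":[-4.2,0.2,0],"claw":0.2}
    - {"delta_rot":[0,0,0],"travel":[-4.2,0.2,0],"claw":0.2}
    - {"delta_rot":[0,0,0],"travel":[-4.2,0.2,0],"claw":0.2}
    - {"delta_rot":[0,0,0],"travel":[-4.1,0.2,0],"claw":0.2}
    - {"delta_rot":[0,0,0],"travel":[0,0,0],"claw":0.2}

```text
t: 11.3
position: [0.496, -0.2559, 0.1396]
tcp_rot: [0.719, 0.695, -0.0, 0.001]
force: [-0.1, 0.4, -0.5]
grip_width: 0.45
finger_force: 60.4
```

Request:
carry_out:
  steps:
    - {"delta_rot":[0,0,0],"travel":[0,0,4.1],"claw":0.2}
    - {"delta_rot":[0,0,0],"travel":[0,0,4.1],"claw":0.2}
    - {"delta_rot":[0,0,0],"travel":[0,0,4.1],"claw":0.2}
    - {"delta_rot":[0,0,0],"travel":[0,0,0],"claw":0.6}
    - {"delta_rot":[0,0,0],"travel":[0,0,0],"claw":0.6}
    - {"delta_rot":[0,0,0],"travel":[0,0,0],"claw":0.6}
    - {"delta_rot":[0,0,0],"travel":[0,0,-4.1],"claw":0.6}
    - {"delta_rot":[0,0,0],"travel":[0,0,-4.1],"claw":0.6}
    - {"delta_rot":[0,0,0],"travel":[0,0,-4.1],"claw":0.6}
    - {"delta_rot":[0,0,0],"travel":[5.25,-0.1,0],"claw":0.75}
    - {"delta_rot":[0,0,0],"travel":[5.25,-0.1,0],"claw":0.75}
    - {"delta_rot":[0,0,0],"travel":[5.25,-0.1,0],"claw":0.75}
    - {"delta_rot":[0,0,0],"travel":[5.25,0,0],"claw":0.75}
    - {"delta_rot":[0,0,0],"travel":[5.25,0,0],"claw":0.75}
    - {"delta_rot":[0,0,0],"travel":[0,0,0],"claw":0.75}

```text
t: 13.18
position: [0.5018, 0.014, 0.1395]
tcp_rot: [0.715, 0.699, 0.001, -0.0]
force: [0.0, -1.2, 0.3]
grip_width: 0.749
finger_force: 0.0
```

```bash
python3 - <<'E'
from h import *
todo([.5,.006,.002])
s=get_image("scene");print(pale("scene",s)); print(pale("top",get_image("top")))
o=get_obs();c=cam("wrist",o);m=get_image("wrist")[:,:,::-1].copy()
for P in([.5,.006,.033],[.589,.096,.033],[.695,-.091,.033]):
    u=proj(c,P)[0];cv2.drawMarker(m,tuple(int(v) for v in u),(255,0,255),0,8)
cv2.imwrite("pics/w3.png",np.vstack([m,s[40:240,0:640,::-1]]))
E
```

```text
pos [0.5018 0.014  0.1395] travel cm [-0.82 -0.17 13.75] F [ 0.  -1.2  0.3] tool y yaw -0.024
[([0.5011, 0.0042], 143, [333.9, 209.1]), ([0.6954, -0.0943], 135, [242.1, 218.5]), ([0.589, 0.0944], 154, [325.8, 252.6])]
[([0.7093, -0.0075], 50, [319.0, 131.4]), ([0.6953, -0.0895], 171, [352.4, 137.1]), ([0.6799, 0.1068], 315, [272.2, 142.9])]
```

View pics/w3.png

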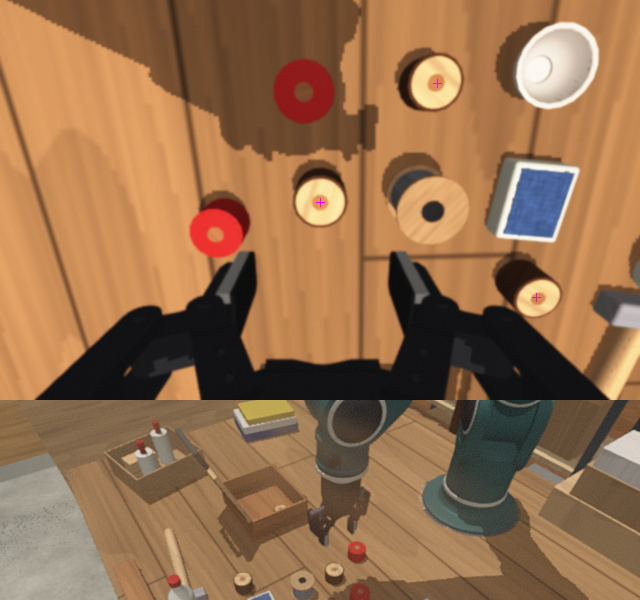

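All the markers sit on the offcuts, and D lies in the chest. Next is C.

Request:
carry_out:
  steps:
    - {"delta_rot":[0,0,0],"travel":[-0.4,-0.1,3.5],"claw":0.7}
    - {"delta_rot":[0,0,0],"travel":[-0.4,-0.1,3.5],"claw":0.7}
    - {"delta_rot":[0,0,0],"travel":[0,0,3.5],"claw":0.7}
    - {"delta_rot":[0,0,0],"travel":[0,0,3.25],"claw":0.7}
    - {"delta_rot":[0,0,0],"travel":[0,0,0],"claw":0.2}
    - {"delta_rot":[0,0,0],"travel":[0,0,0],"claw":0.2}
    - {"delta_rot":[0,0,0],"travel":[0,0,0],"claw":0.2}
    - {"delta_rot":[0,0,0],"travel":[0,0,0],"claw":0.2}
    - {"delta_rot":[0,0,0],"travel":[0,0,-4.5],"claw":0.2}
    - {"delta_rot":[0,0,0],"travel":[0,0,-4.5],"claw":0.2}
    - {"delta_rot":[0,0,0],"travel":[0,0,-4.5],"claw":0.2}
    - {"delta_rot":[0,0,0],"travel":[-5,0.7,0],"claw":0.2}
    - {"delta_rot":[0,0,0],"travel":[-5,0.7,0],"claw":0.2}
    - {"delta_rot":[0,0,0],"travel":[-5,0.7,0],"claw":0.2}
    - {"delta_rot":[0,0,0],"travel":[-5,0.7,0],"claw":0.2}
    - {"delta_rot":[0,0,0],"travel":[-5,0.7,0],"claw":0.2}
    - {"delta_rot":[0,0,0],"travel":[-5,0.7,0],"claw":0.2}
    - {"delta_rot":[0,0,0],"travel":[0,0,0],"claw":0.2}

```text
t: 15.58
position: [0.5311, -0.3035, 0.1369]
tcp_rot: [0.719, 0.695, -0.001, 0.001]
force: [-0.9, 0.6, -0.1]
grip_width: 0.52
finger_force: 61.5
```

Request:
carry_out:
  steps:
    - {"delta_rot":[0,0,0],"travel":[0,0,4],"claw":0.2}
    - {"delta_rot":[0,0,0],"travel":[0,0,4],"claw":0.2}
    - {"delta_rot":[0,0,0],"travel":[0,0,4],"claw":0.2}
    - {"delta_rot":[0,0,0],"travel":[0,0,0],"claw":0.65}
    - {"delta_rot":[0,0,0],"travel":[0,0,0],"claw":0.65}
    - {"delta_rot":[0,0,0],"travel":[0,0,0],"claw":0.65}
    - {"delta_rot":[0,0,0],"travel":[0,0,-4.1],"claw":0.65}
    - {"delta_rot":[0,0,0],"travel":[0,0,-4.1],"claw":0.65}
    - {"delta_rot":[0,0,0],"travel":[0,0,-4.1],"claw":0.65}
    - {"delta_rot":[0,0,0],"travel":[4.4,0,0],"claw":0.75}
    - {"delta_rot":[0,0,0],"travel":[4.4,0,0],"claw":0.75}
    - {"delta_rot":[0,0,0],"travel":[4.4,0,0],"claw":0.75}
    - {"delta_rot":[0,0,0],"travel":[4.4,0,0],"claw":0.75}
    - {"delta_rot":[0,0,0],"travel":[4.4,0,0],"claw":0.75}
    - {"delta_rot":[0,0,0],"travel":[0,3.9,0],"claw":0.75}
    - {"delta_rot":[0,0,0],"travel":[0,3.9,0],"claw":0.75}
    - {"delta_rot":[0,0,0],"travel":[0,3.9,0],"claw":0.75}
    - {"delta_rot":[0,0,0],"travel":[0,3.9,0],"claw":0.75}
    - {"delta_rot":[0,0,0],"travel":[0,0,0],"claw":0.75}

```text
t: 17.95
position: [0.6966, -0.084, 0.14]
tcp_rot: [0.717, 0.697, 0.0, 0.001]
force: [-0.2, -0.4, -0.3]
grip_width: 0.751
finger_force: 0.0
```

```bash
cat >> h.py <<'E'
def wfind(P,s=40):
    """pale blob near the predicted wrist pixel of P -> world xy at P's height"""
    o=get_obs();im=get_image("wrist");c=cam("wrist",o);u=proj(c,P)[0]
    m=((im[:,:,0]>150)&(im[:,:,2]>100)).astype(np.uint8)
    k,l,st,ce=cv2.connectedComponentsWithStats(m)
    return u.round(),[(onplane(c,ce[i],P[2]).round(4)[:2].tolist(),int(st[i,4])) for i in range(1,k) if st[i,4]>200 and np.hypot(*(ce[i]-u))<120]
E
python3 - <<'E'
from h import *
todo([.695,-.0905,.002]);print(wfind([.695,-.0905,.033]));print(pale("scene",get_image("scene")))
E
```

```text
pos [ 0.6966 -0.084   0.14  ] travel cm [-0.64 -0.16 13.8 ] F [-0.2 -0.4 -0.3] tool y yaw -0.029
(array([320., 205.]), [([0.6888, 0.001], 1414), ([0.6945, -0.0908], 1488)])
[([0.6956, -0.0942], 137, [242.1, 218.5])]
```

Request:
carry_out:
  steps:
    - {"delta_rot":[0,0,0],"travel":[-0.3,-0.1,3.5],"claw":0.75}
    - {"delta_rot":[0,0,0],"travel":[-0.4,-0.1,3.5],"claw":0.75}
    - {"delta_rot":[0,0,0],"travel":[0,0,3.5],"claw":0.75}
    - {"delta_rot":[0,0,0],"travel":[0,0,3.3],"claw":0.75}
    - {"delta_rot":[0,0,0],"travel":[0,0,0],"claw":0.2}
    - {"delta_rot":[0,0,0],"travel":[0,0,0],"claw":0.2}
    - {"delta_rot":[0,0,0],"travel":[0,0,0],"claw":0.2}
    - {"delta_rot":[0,0,0],"travel":[0,0,0],"claw":0.2}
    - {"delta_rot":[0,0,0],"travel":[0,0,-4.5],"claw":0.2}
    - {"delta_rot":[0,0,0],"travel":[0,0,-4.5],"claw":0.2}
    - {"delta_rot":[0,0,0],"travel":[0,0,-4.5],"claw":0.2}
    - {"delta_rot":[0,0,0],"travel":[0,-4.8,0],"claw":0.2}
    - {"delta_rot":[0,0,0],"travel":[0,-4.8,0],"claw":0.2}
    - {"delta_rot":[0,0,0],"travel":[0,-4.8,0],"claw":0.2}
    - {"delta_rot":[0,0,0],"travel":[0,-4.8,0],"claw":0.2}
    - {"delta_rot":[0,0,0],"travel":[-5,0,0],"claw":0.2}
    - {"delta_rot":[0,0,0],"travel":[-5,0,0],"claw":0.2}
    - {"delta_rot":[0,0,0],"travel":[-5,0,0],"claw":0.2}
    - {"delta_rot":[0,0,0],"travel":[-5,0,0],"claw":0.2}
    - {"delta_rot":[0,0,0],"travel":[-5,0,0],"claw":0.2}

```text
t: 20.55
position: [0.4931, -0.3367, 0.1368]
tcp_rot: [0.718, 0.696, 0.0, 0.0]
force: [1.0, 1.0, 0.3]
grip_width: 0.496
finger_force: 61.1
```

Request:
carry_out:
  steps:
    - {"delta_rot":[0,0,0],"travel":[-0.7,0,4],"claw":0.2}
    - {"delta_rot":[0,0,0],"travel":[0,0,4],"claw":0.2}
    - {"delta_rot":[0,0,0],"travel":[0,0,4],"claw":0.2}
    - {"delta_rot":[0,0,0],"travel":[0,0,0],"claw":0.6}
    - {"delta_rot":[0,0,0],"travel":[0,0,0],"claw":0.6}
    - {"delta_rot":[0,0,0],"travel":[0,0,0],"claw":0.6}
    - {"delta_rot":[0,0,0],"travel":[0,0,-4.1],"claw":0.6}
    - {"delta_rot":[0,0,0],"travel":[0,0,-4.1],"claw":0.6}
    - {"delta_rot":[0,0,0],"travel":[0,0,-4.1],"claw":0.6}
    - {"delta_rot":[0,0,0],"travel":[5.5,0,0],"claw":0.75}
    - {"delta_rot":[0,0,0],"travel":[5.5,0,0],"claw":0.75}
    - {"delta_rot":[0,0,0],"travel":[5.5,0,0],"claw":0.75}
    - {"delta_rot":[0,0,0],"travel":[5.5,0.8,0],"claw":0.75}
    - {"delta_rot":[0,0,0],"travel":[5.5,1.8,0],"claw":0.75}
    - {"delta_rot":[0,0,0],"travel":[5.5,1.8,0],"claw":0.75}
    - {"delta_rot":[0,0,0],"travel":[5.5,1.8,0],"claw":0.7}
    - {"delta_rot":[0,0,0],"travel":[5.5,1.8,0],"claw":0.7}
    - {"delta_rot":[0,0,0],"travel":[0,0,0],"claw":0.7}

```text
t: 22.8
position: [0.5868, 0.1002, 0.1394]
tcp_rot: [0.715, 0.699, 0.0, -0.0]
force: [0.8, 0.6, -0.3]
grip_width: 0.703
finger_force: 0.0
```

```bash
python3 - <<'E'
from h import *
todo([.589,.096,.002]);print(wfind([.589,.096,.033]));print(pale("scene",get_image("scene")))
E
```

```text
pos [0.5868 0.1002 0.1394] travel cm [-0.43  0.22 13.74] F [ 0.8  0.6 -0.3] tool y yaw -0.023
(array([325., 203.]), [([0.6769, 0.1073], 4095), ([0.5954, 0.1239], 238), ([0.5875, -0.01], 2331)])
[([0.3613, 0.0652], 295, [394.8, 200.2]), ([0.3779, 0.1543], 389, [415.7, 227.0]), ([0.5939, -0.0106], 114, [297.9, 222.4])]
```

```bash
python3 - <<'E'
from h import *
o=get_obs();c=cam("wrist",o);m=get_image("wrist")[:,:,::-1].copy();s=get_image("scene")[:,:,::-1]
cv2.imwrite("pics/w4.png",np.vstack([m,s[90:290]]))
E
```

```text
(no output)
```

View pics/w4.png

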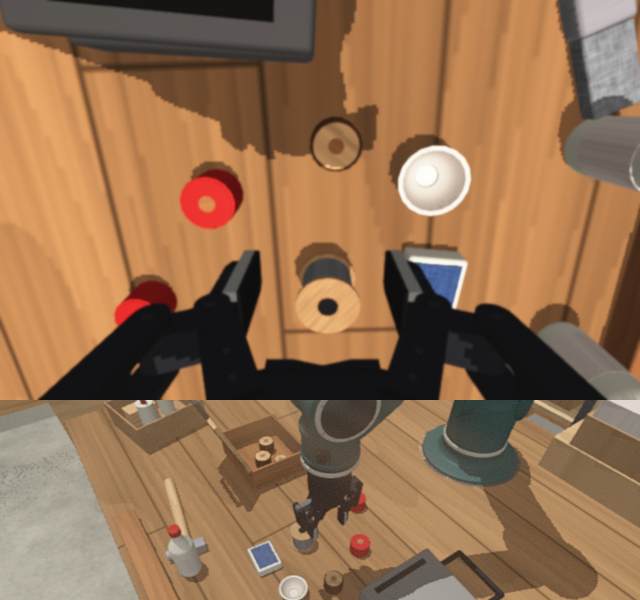

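B at wrist pixel (336,145) and scene pixel (333,265) has been knocked towards the viewer. I triangulate it again.

```bash
python3 - <<'E'
from h import *
o=get_obs();c=cam("wrist",o)
print(onplane(c,(336,145),.033),onplane(cam("scene"),(333,265),.033),tri([c,cam("scene")],[(336,145),(333,265)]))
g=cv2.cvtColor(get_image("wrist"),cv2.COLOR_RGB2GRAY)[105:190,290:385]
print(cv2.HoughCircles(cv2.GaussianBlur(g,(3,3),0),cv2.HOUGH_GRADIENT,1.5,60,param1=100,param2=20,minRadius=18,maxRadius=32))
p=onplane(c,(336,145),.033);todo([p[0],p[1],.002])
E
```

```text
[0.597954   0.13698484 0.033     ] [0.5946678 0.12863   0.033    ] (array([0.59773247, 0.13847472, 0.04635248]), np.float64(1.8115072325396682))
[[[45.75 38.25 23.55]]]
pos [0.586  0.0941 0.1398] travel cm [ 4.33  1.05 13.78] F [ 0.1 -0.9  0.5] tool y yaw -0.032
```

Request:
carry_out:
  steps:
    - {"delta_rot":[0,0,0],"travel":[2.2,0.5,0],"claw":0.68}
    - {"delta_rot":[0,0,0],"travel":[2.2,0.5,0],"claw":0.68}
    - {"delta_rot":[0,0,0],"travel":[0,0,3],"claw":0.68}
    - {"delta_rot":[0,0,0],"travel":[0,0,3],"claw":0.68}
    - {"delta_rot":[0,0,0],"travel":[0,0,0],"claw":0.68}

```text
t: 23.68
position: [0.5965, 0.1397, 0.0777]
tcp_rot: [0.717, 0.697, -0.001, -0.001]
force: [0.2, -0.3, 0.8]
grip_width: 0.681
finger_force: 0.0
```

```bash
python3 - <<'E'
from h import *
o=get_obs();im=get_image("wrist");c=cam("wrist",o);u=proj(c,[.598,.1375,.033])[0]
x,y=int(u[0])-60,int(u[1])-60
g=cv2.cvtColor(im,cv2.COLOR_RGB2GRAY)[y:y+120,x:x+120]
h=cv2.HoughCircles(cv2.GaussianBlur(g,(3,3),0),cv2.HOUGH_GRADIENT,1.5,100,param1=100,param2=20,minRadius=24,maxRadius=48)
print(u,h)
q=h[0,0,:2]+[x,y];p=onplane(c,q,.033);print(p);todo([p[0],p[1],.002])
m=im[:,:,::-1].copy();cv2.circle(m,tuple(int(v) for v in q),int(h[0,0,2]),(255,0,255),1);cv2.imwrite("pics/w5.png",m)
E
```

```text
[325.13925891 229.97405203] [[[59.25 60.75 27.15]]]
[0.59743565 0.13767085 0.033     ]
pos [0.5974 0.1395 0.0792] travel cm [-0.18  0.01  7.72] F [-0.2  0.   0.5] tool y yaw -0.03
```

View pics/w5.png

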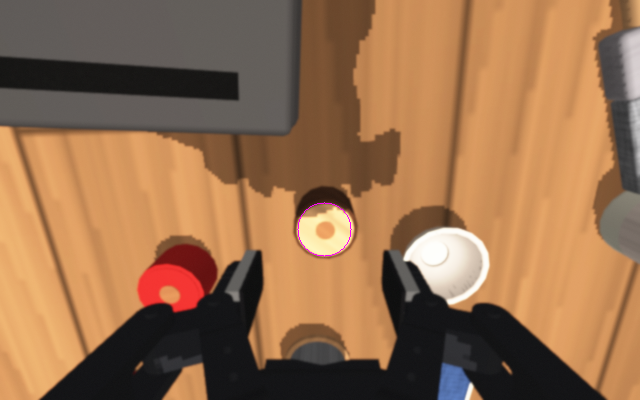

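The circle fits offcut B at pixel (324,230), so its position is confirmed. Grasp it and lift.

Request:
carry_out:
  steps:
    - {"delta_rot":[0,0,0],"travel":[-0.2,0,2.6],"claw":0.68}
    - {"delta_rot":[0,0,0],"travel":[0,0,2.6],"claw":0.68}
    - {"delta_rot":[0,0,0],"travel":[0,0,2.5],"claw":0.68}
    - {"delta_rot":[0,0,0],"travel":[0,0,0],"claw":0.2}
    - {"delta_rot":[0,0,0],"travel":[0,0,0],"claw":0.2}
    - {"delta_rot":[0,0,0],"travel":[0,0,0],"claw":0.2}
    - {"delta_rot":[0,0,0],"travel":[0,0,0],"claw":0.2}
    - {"delta_rot":[0,0,0],"travel":[0,0,-4.5],"claw":0.2}
    - {"delta_rot":[0,0,0],"travel":[0,0,-4.5],"claw":0.2}
    - {"delta_rot":[0,0,0],"travel":[0,0,-4.5],"claw":0.2}
    - {"delta_rot":[0,0,0],"travel":[-5.2,-0.9,0],"claw":0.2}
    - {"delta_rot":[0,0,0],"travel":[-5.2,-0.9,0],"claw":0.2}
    - {"delta_rot":[0,0,0],"travel":[-5.2,-0.9,0],"claw":0.2}
    - {"delta_rot":[0,0,0],"travel":[-5.2,-0.9,0],"claw":0.2}
    - {"delta_rot":[0,0,0],"travel":[-5.2,-0.9,0],"claw":0.2}
    - {"delta_rot":[0,0,0],"travel":[-5.2,-0.2,0],"claw":0.2}
    - {"delta_rot":[0,0,0],"travel":[-5.2,0,0],"claw":0.2}
    - {"delta_rot":[0,0,0],"travel":[-5.2,0,0],"claw":0.2}
    - {"delta_rot":[0,0,0],"travel":[-5.2,0,0],"claw":0.2}
    - {"delta_rot":[0,0,0],"travel":[-4.9,0,0],"claw":0.2}

```text
t: 26.22
position: [0.5347, -0.3802, 0.1377]
tcp_rot: [0.718, 0.696, 0.0, 0.0]
force: [0.2, 0.9, 0.7]
grip_width: 0.473
finger_force: 60.7
```

```bash
python3 - <<'E'
from h import *
todo([.535,-.378,.02])
E
```

```text
pos [ 0.5347 -0.3802  0.1377] travel cm [ 0.22  0.02 11.77] F [0.2 0.9 0.7] tool y yaw -0.03
```

Request:
carry_out:
  steps:
    - {"delta_rot":[0,0,0],"travel":[0.3,0,4],"claw":0.2}
    - {"delta_rot":[0,0,0],"travel":[0,0,4],"claw":0.2}
    - {"delta_rot":[0,0,0],"travel":[0,0,3.7],"claw":0.2}
    - {"delta_rot":[0,0,0],"travel":[0,0,0],"claw":0.6}
    - {"delta_rot":[0,0,0],"travel":[0,0,0],"claw":0.6}
    - {"delta_rot":[0,0,0],"travel":[0,0,0],"claw":0.6}
    - {"delta_rot":[0,0,0],"travel":[0,0,-4],"claw":0.6}
    - {"delta_rot":[0,0,0],"travel":[0,0,-4],"claw":0.6}
    - {"delta_rot":[0,0,0],"travel":[0,0,-5],"claw":0.6}
    - {"delta_rot":[0,0,0],"travel":[5.5,-1,-3],"claw":0.4}
    - {"delta_rot":[0,0,0],"travel":[5.5,-1,-3],"claw":0.4}
    - {"delta_rot":[0,0,0],"travel":[5.5,-1,-3],"claw":0.4}
    - {"delta_rot":[0,0,0],"travel":[5.5,-1,0],"claw":0.4}
    - {"delta_rot":[0,0,0],"travel":[5.5,-1,0],"claw":0.4}
    - {"delta_rot":[0,0,0],"travel":[5.5,-1,0],"claw":0.4}
    - {"delta_rot":[0,0,0],"travel":[5.5,-1,0],"claw":0.4}
    - {"delta_rot":[0,0,0],"travel":[5.5,-1,0],"claw":0.4}
    - {"delta_rot":[0,0,0],"travel":[5.5,0,0],"claw":0.4}
    - {"delta_rot":[0,0,0],"travel":[5.5,0,0],"claw":0.4}
    - {"delta_rot":[0,0,0],"travel":[0,0,0],"claw":0.4}

```text
t: 28.72
position: [0.4717, 0.1784, 0.2396]
tcp_rot: [0.716, 0.698, 0.001, -0.0]
force: [0.5, -1.0, -0.7]
grip_width: 0.401
finger_force: 0.0
```

```bash
python3 - <<'E'
from h import *
todo([.3787,.3155,.22])
t=get_image("top");s=get_image("scene")
cv2.imwrite("pics/two2.png",np.vstack([cv2.resize(t[60:280,120:520],None,fx=1.4,fy=1.4),cv2.resize(s[80:280,200:600],None,fx=1.4,fy=1.4)])[:,:,::-1])
E
```

```text
pos [0.4717 0.1784 0.2396] travel cm [13.48 -9.63  1.97] F [ 0.5 -1.  -0.7] tool y yaw -0.024
```

View pics/two2.png

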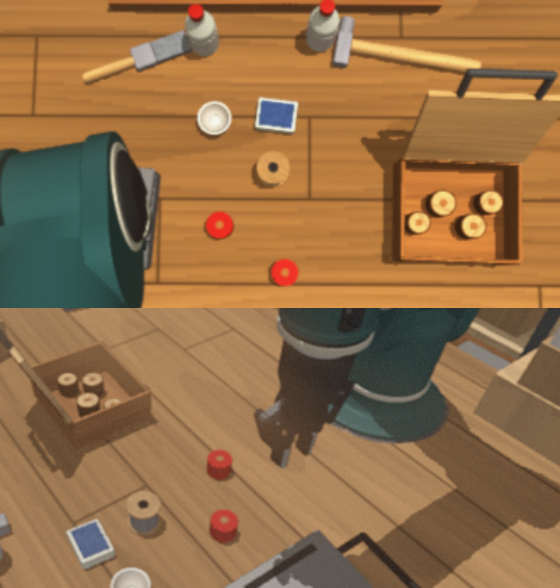

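All four offcuts are in the chest, the lid is back on its stop, and the bystanders are where they were. On to the viewer.

Request:
carry_out:
  steps:
    - {"delta_rot":[0,0,0.059],"travel":[0,0,0],"claw":0.4}
    - {"delta_rot":[0,0,0],"travel":[4.3,-3.5,0.5],"claw":0.4}
    - {"delta_rot":[0,0,0],"travel":[4.3,-3.5,0.5],"claw":0.4}
    - {"delta_rot":[0,0,0],"travel":[4.3,-3.5,1],"claw":0.4}
    - {"delta_rot":[0,0,0],"travel":[0,0,0],"claw":0.4}

```text
t: 29.45
position: [0.3769, 0.3141, 0.2188]
tcp_rot: [0.737, 0.676, -0.0, -0.0]
force: [0.9, -0.2, 0.3]
grip_width: 0.399
finger_force: 0.0
```

```bash
python3 - <<'E'
from h import *
todo([.3787,.3155,.075])
o=get_obs();m=get_image("wrist")[:,:,::-1].copy();c=cam("wrist",o)
for P in([.3787,.3155,.094],[.383,.371,.094],[.374,.261,.094]):
    u=proj(c,P)[0];print(u.round(1));cv2.drawMarker(m,tuple(int(v) for v in u),(255,0,255),0,8)
cv2.imwrite("pics/w6.png",m)
E
```

```text
pos [0.3769 0.3141 0.2188] travel cm [ 0.15  0.18 14.38] F [ 0.9 -0.2  0.3] tool y yaw -0.085
[324.4 190. ]
[324.1 124.9]
[324.2 246.6]
```

View pics/w6.png

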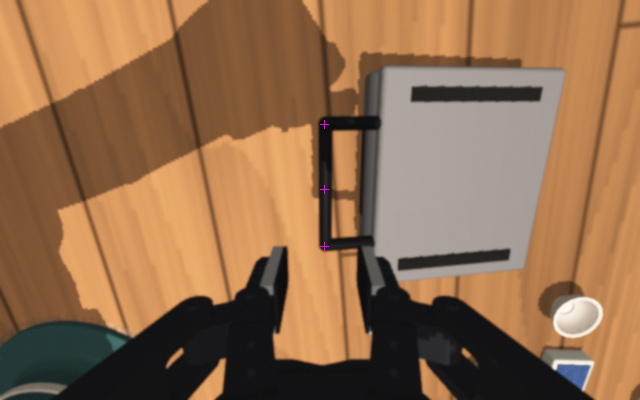

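The bar lies along column 324, right on the markers. Down and grip.

Request:
carry_out:
  steps:
    - {"delta_rot":[0,0,0],"travel":[0.1,0.1,3],"claw":0.4}
    - {"delta_rot":[0,0,0],"travel":[0,0.1,3],"claw":0.4}
    - {"delta_rot":[0,0,0],"travel":[0,0,3],"claw":0.4}
    - {"delta_rot":[0,0,0],"travel":[0,0,3],"claw":0.4}
    - {"delta_rot":[0,0,0],"travel":[0,0,2.4],"claw":0.4}
    - {"delta_rot":[0,0,0],"travel":[0,0,0],"claw":0}
    - {"delta_rot":[0,0,0],"travel":[0,0,0],"claw":0}
    - {"delta_rot":[0,0,0],"travel":[0,0,0],"claw":0}
    - {"delta_rot":[0,0,0],"travel":[0,0,0],"claw":0}

```text
t: 30.62
position: [0.3792, 0.3112, 0.0755]
tcp_rot: [0.738, 0.675, -0.002, -0.001]
force: [-14.4, -5.5, -2.4]
grip_width: 0.115
finger_force: 58.4
```

```bash
python3 - <<'E'
from h import *
todo([.588,.298,.055])
r=21.5;a=np.linspace(.19,1.92,19)
y=-r*np.cos(a);z=-r*np.sin(a)
print(np.c_[np.diff(y),np.diff(z)].round(2).tolist())
E
```

```text
pos [0.3792 0.3112 0.0755] travel cm [ 0.56 20.92  1.96] F [-14.4  -5.5  -2.4] tool y yaw -0.09
[[0.49, -2.01], [0.68, -1.95], [0.86, -1.88], [1.04, -1.79], [1.2, -1.68], [1.36, -1.55], [1.5, -1.42], [1.63, -1.27], [1.75, -1.1], [1.84, -0.93], [1.92, -0.75], [1.99, -0.56], [2.03, -0.37], [2.06, -0.17], [2.07, 0.03], [2.05, 0.22], [2.02, 0.42], [1.97, 0.61]]
```

Request:
carry_out:
  steps:
    - {"delta_rot":[0,0,0],"travel":[0,0.5,-2.0],"claw":0}
    - {"delta_rot":[0,0,0],"travel":[0,0.7,-1.95],"claw":0}
    - {"delta_rot":[0,0,0],"travel":[0,0.85,-1.9],"claw":0}
    - {"delta_rot":[0,0,0],"travel":[0,1.05,-1.8],"claw":0}
    - {"delta_rot":[0,0,0],"travel":[0,1.2,-1.7],"claw":0}
    - {"delta_rot":[0,0,0],"travel":[0,1.35,-1.55],"claw":0}
    - {"delta_rot":[0,0,0],"travel":[0,1.5,-1.4],"claw":0}
    - {"delta_rot":[0,0,0],"travel":[0,1.65,-1.25],"claw":0}
    - {"delta_rot":[0,0,0],"travel":[0,1.75,-1.1],"claw":0}
    - {"delta_rot":[0,0,0],"travel":[0,1.85,-0.95],"claw":0}
    - {"delta_rot":[0,0,0],"travel":[0,1.9,-0.75],"claw":0}
    - {"delta_rot":[0,0,0],"travel":[0,2.0,-0.55],"claw":0}
    - {"delta_rot":[0,0,0],"travel":[0,2.05,-0.35],"claw":0}
    - {"delta_rot":[0,0,0],"travel":[0,2.05,-0.15],"claw":0}
    - {"delta_rot":[0,0,0],"travel":[0,2.05,0],"claw":0}
    - {"delta_rot":[0,0,0],"travel":[0,2.05,0.2],"claw":0}
    - {"delta_rot":[0,0,0],"travel":[0,2.0,0.4],"claw":0}
    - {"delta_rot":[0,0,0],"travel":[0,0,0],"claw":0}
    - {"delta_rot":[0,0,0],"travel":[0,0,0],"claw":0}

```text
t: 33.0
position: [0.6464, 0.2893, 0.2463]
tcp_rot: [0.738, 0.675, 0.002, 0.001]
force: [4.7, 7.4, 4.7]
grip_width: 0.115
finger_force: 60.5
```

```bash
cat >> h.py <<'E'
def vang():
    o=get_obs();R=Ro.from_quat(o["tcp_rot"]).as_matrix();g=o["position"]-.019*R[:,2]
    d=g-[.588,.298,.055];x=d[0]*np.cos(-.085)+d[1]*np.sin(-.085)
    print("x,z",round(x,4),round(d[2],4),"r",round(np.hypot(x,d[2]),4),"angle",round(np.arctan2(d[2],-x),3),"F",o["force"].round(1),"w",o["grip_width"],o["tcp_rot"].round(3))
E
python3 -c "
from h import *
vang()"
```

```text
x,z 0.0588 0.2103 r 0.2184 angle 1.844 F [4.7 7.4 4.7] w 0.11535397055885813 [0.738 0.675 0.002 0.001]
```

Request:
carry_out:
  steps:
    - {"delta_rot":[0,0,0],"travel":[0,0.8,0.2],"claw":0}
    - {"delta_rot":[0,0,0],"travel":[0,0.7,0.3],"claw":0}
    - {"delta_rot":[0,0,0],"travel":[0,0,0],"claw":0}
    - {"delta_rot":[0,0,0],"travel":[0,0,0],"claw":0}

```text
t: 33.5
position: [0.6611, 0.288, 0.2412]
tcp_rot: [0.738, 0.675, 0.002, 0.001]
force: [5.5, 7.4, 3.0]
grip_width: 0.116
finger_force: 61.1
```

```bash
python3 -c "
from h import *
vang()"
```

```text
x,z 0.0736 0.2052 r 0.218 angle 1.915 F [5.5 7.4 3. ] w 0.11569067302128384 [0.738 0.675 0.002 0.001]
```

Request:
carry_out:
  steps:
    - {"delta_rot":[0,0,0],"travel":[0,0,0],"claw":0.4}
    - {"delta_rot":[0,0,0],"travel":[0,0,0],"claw":0.4}
    - {"delta_rot":[0,0,0],"travel":[0,0,0],"claw":0.4}
    - {"delta_rot":[0,0,0],"travel":[0,0,-2],"claw":0.4}
    - {"delta_rot":[0,0,0],"travel":[0,0,-2.5],"claw":0.4}
    - {"delta_rot":[0,0,0],"travel":[0,0,-2.5],"claw":0.4}
    - {"delta_rot":[0,0,0],"travel":[0,-2,-1],"claw":0.4}
    - {"delta_rot":[0,0,0],"travel":[-2,-4,0],"claw":0.4}
    - {"delta_rot":[0,0,0],"travel":[-4,-4,0],"claw":0.4}
    - {"delta_rot":[0,0,0],"travel":[-4,-4,0],"claw":0.4}
    - {"delta_rot":[0,0,0],"travel":[-4.5,-4,0],"claw":0.4}
    - {"delta_rot":[0,0,0],"travel":[-4.5,-4,0],"claw":0.4}
    - {"delta_rot":[0,0,0],"travel":[-4.5,0,0],"claw":0.4}
    - {"delta_rot":[0,0,0],"travel":[-4.5,0,0],"claw":0.4}
    - {"delta_rot":[0,0,0],"travel":[-4.5,0,0],"claw":0.4}
    - {"delta_rot":[0,0,0],"travel":[0,0,0],"claw":0.4}

```text
t: 35.5
position: [0.4171, -0.014, 0.3198]
tcp_rot: [0.74, 0.673, 0.001, -0.001]
force: [0.5, 0.6, 0.2]
grip_width: 0.397
finger_force: 0.0
```

```bash
python3 - <<'E'
from h import *
t=get_image("top")[:,:,::-1];s=get_image("scene")[:,:,::-1]
# predicted bar ends and lid front corners at several angles
def pts(a):
    L=[];R=Ro.from_euler('z',-.085).as_matrix()
    for r,y in((.215,.05),(.215,-.05)):L.append(R@[-r*np.cos(a),y,r*np.sin(a)]+[.588,.298,.055])
    return np.array(L)
t=t.copy();s=s.copy()
A=[]
for im,n,(x,y,w,h) in((t,"top",(100,60,400,215)),(s,"scene",(200,60,400,330))):
    cr=cv2.resize(im[y:y+h,x:x+w],None,fx=1.08 if 0 else 1,fy=1)
    f=2 if n=="scene" else 2
    cr=cv2.resize(im[y:y+h,x:x+w],None,fx=f,fy=f)
    for a,col in((1.82,(255,0,0)),(1.92,(255,0,255)),(2.02,(0,255,255))):
        for p in proj(cam(n),pts(a)):cv2.drawMarker(cr,tuple(int(v) for v in (p-[x,y])*f),col,0,6)
    A.append(cr)
cv2.imwrite("pics/fin_t.png",np.vstack([A[0][:, :],])) 
k=A[1][150:,:]
cv2.imwrite("pics/fin.png",cv2.resize(np.vstack([A[0][:260],A[1][300:640]]),(800,600)))
E
```

```text
(no output)
```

View pics/fin.png

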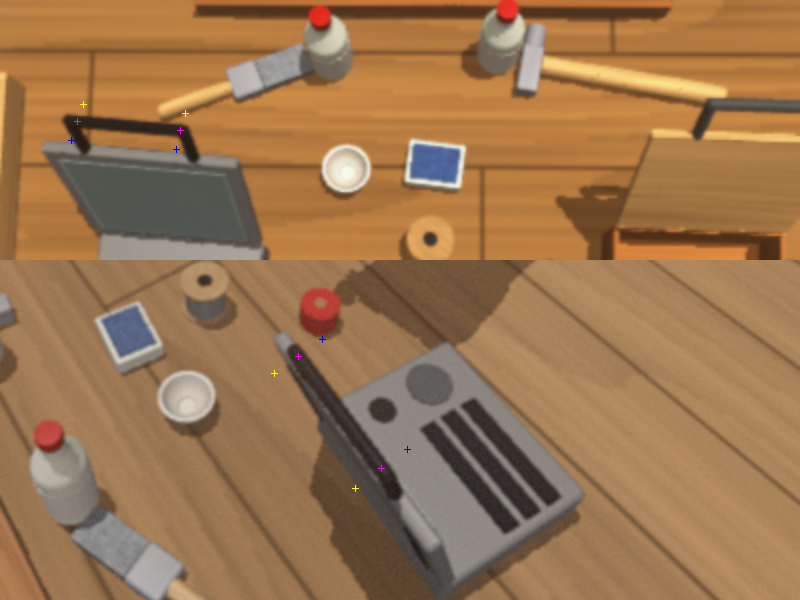

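In both views the bar lies on the 1.92 rad markers. Chest, offcuts and bystanders are in order too, so I hand in.

```bash
python3 -c "
from rig import *
print(close_job())"
```

```text
the job is handed in; nothing more can be done
None
```

The job is handed in: the chest stands open with its lid on the stop, all four offcuts are inside it, the viewer lid is at about 110 degrees by my measurement, and the other things on the bench were left unmoved.

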